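Dark reading, then hold the chip carrier in the reader slot

ROBOT

A 6-joint arm with a two-finger parallel gripper is mounted at the origin on the work surface. World frame = base frame: x ahead of the robot, y to its left, z up, the work surface at z = 0. Lengths are in m, angles in rad, forces in N, time in s.
With the tool pointing down it reaches from about 0.35 to 0.775 m from the base axis. Payload 7.3 kg.
Tool frame: the origin (TCP) lies between the finger pads; the fingertips stand 8 mm ahead of it and the grasp point (between the pads) lies 11 mm behind it (robot.nose_length is the distance from the TCP to the fingertips, in m); z points along the fingers, y is the line along which they close (so a half turn about z gives the same grasp; the last joint's range is limited). The gripper opens to 92 mm and grips with 3 to 60 N. Pads are 19 mm wide; open, the fingers measure 130 mm over their backs; the gripper's body (75 mm by 190 mm) begins 47 mm behind the grasp point.
Start: joints at [-1.483, 0.342, 1.524, -0, 1.275, -0.146], TCP at [0.122, -0.511, 0.235] pointing down, gripper open.
Joint ranges: [-2.53, 2.53], [-0.77, 2.02], [0.04, 2.7], [-1, 4.14], [0.28, 2.66], [-3.11, 3.11]. Speed limits (rad/s): [2.57, 2.57, 3.14, 3.14, 3.14, 3.14].

INTERFACE

Orientations are given as [roll, pitch, yaw] about the fixed x, y, z axes, in that order (R = Rz(yaw) Ry(pitch) Rx(roll)).
In Python, from cell import robot gives the robot as it stands. The module is installed in compiled form; this text tells all that it offers.
- The arm moves only by the shell command python3 -m jog 'ROWS' [FORCE]. ROWS is JSON, a list that holds one entry, the list of rows, each a list of 5 numbers: the gripper's target within -1 to 1 (fully open at 1, half-way at 0, shut at -1), then the shift along the tool's x, y, z in m, then the turn about the tool's z in rad. A call has 1 to 5 rows; each row is the pose to reach, as a shift and turn from the pose commanded when the call began, along the tool's axes at that moment; what a row does not reach only later rows make up. A row lasts 1/12 s, in which the tool goes at most 41.7 mm and 7.16 degrees, less where a joint would pass 70% of its speed; a pose out of reach is approached as far as the arm can. A call with a gripper value outside its range is refused whole. The fingers move at their own pace and stop on an object; FORCE is the grip in N (left out, the last holds). Time passes only in rows, so rows that repeat a pose let the fingers close. It gives the time, the measured TCP pose, the force, the opening and the grip force at its end, in the units of the state.
- robot.observe(): the state, without advancing time (a new reading comes with each control period).
- robot.read_camera(name): name is "side" or "top" or "wrist"; returns the picture (384x512x3 uint8, red, green, blue); there is no depth.
- robot.camera_model(name): a dict with "camera_matrix" (3x3 intrinsics, pixels), "position" and "attitude" of the camera in the world; the wrist camera has in their place "mount" (4x4, takes a point from camera to tool coordinates, whose origin is the TCP and whose axes are the flange's). Camera axes: x right, y down, z forward; pixel columns grow to the right and rows downward; lengths in m; the calibration is good to about 2 mm. A picture is of the moment at which its call begins: read the wrist's pose just before it. camera_model takes no time and is no camera call.
- robot.hand_in(): hands the job in; it is judged then, once.
The state is a dict: "time": time; "qpos": joint angles; "qvel": joint speeds; "joint_efforts": joint torques, N m; "tool_pos": TCP position; "tool_rot": TCP orientation; "contact_force": force on the tool from outside, world axes, zero at the start; "torque": the same for the moment, N m; "opening": finger opening in m; "grip_force": force on a finger pad.
Only numpy, scipy, OpenCV 4.12 (cv2) and the standard library are available. Lean on these libraries where they do the work, as an engineer would, in place of code of your own. Each camera call takes 0.05 s, during which the arm holds its last target. There are 200 camera calls.

TASK

Take a dark reading first: with the slot of the grey chip reader empty, press its red spring plunger fully down to its stop, keep it down for about half a second and let it come back up. Then take the carrier with the orange handle out of the rack, lower it upright, chip end down, through the slot in the reader's lid until the black line across its blade is level with the lid's top, and finish while still holding it still there by the handle: do not let go. Leave the other carriers and the things on the bench where they are.

Things in the scene. Friction and masses are not known exactly. Their poses are not given: they have to be found in the camera images.
- reader: Grey box-shaped chip reader, fixed to the bench, 130 (x) x 190 (y) x 90 mm high, amber windows in its lower part; position and yaw vary. Origin: centre of its underside; z up. The lid (top face, 90 mm above the bench) has the slot at y = -35 mm and the red plunger at y = +55 mm, both at x = 0. Inside below the 10 mm thick lid the slot opens into a hollow whose floor lies 80 mm below the lid's top.
- slot (a point): Centre of the slot, at the height of the lid's top face. Axes as the reader's: the slot is 42 mm long along x and 8 mm wide along y, i.e. 2 mm more than the carrier's blade each way; plain edges, no funnel. A yellow painted frame, 62 by 24 mm outside, surrounds it.
- plunger_top (a point): Centre of the top of the red plunger head, a flat disc of 36 mm diameter and 8 mm thick, 126 mm above the bench when up. It moves down with the head. Below it is a fixed black collar of 42 mm diameter, 12 mm high.
- plunger (a joint): How far the plunger is pressed down, in m: 0 up (rest), 0.014 at its stop. The spring takes about 2.4 N to start and 8 N at the stop; it comes back up by itself when released.
- rack: White block, fixed to the bench, 52 (x) x 200 (y) x 45 mm high; position and yaw vary. Origin: centre of its underside. Three pockets at y = -65, 0, +65 mm, 30 mm deep, 9 mm (x) by 43 mm (y), hold one carrier each; which carrier stands in which varies.
- carrier_orange: The carrier to use, loose, about 60 g, standing upright in the rack. Origin: centre of its lower end, z up along it. Aluminium blade 6 mm thick (x), 40 mm wide (y), from 0 to 80 mm, brass-coloured chip on both faces near the lower end; above it the orange handle block, 12 mm thick (x), 26 mm wide (y), from 80 to 110 mm. It is the same after a half turn about z.
- carrier_tip (a point): Centre of the lower end of the orange carrier, its origin.
- carrier_line (a point): Centre of the 4 mm wide black line across the orange carrier's blade, 48 mm above its lower end; axes as the carrier's.
- carrier_grip (a point): Middle of the orange handle, 95 mm above the carrier's lower end: grip it here across its 12 mm thickness (carrier x).
- carrier_blue: Another carrier of the same shape with a blue handle, standing in the rack. To be left.
- carrier_green: Another carrier of the same shape with a green handle, standing in the rack. To be left.
- glue_bottle: White bottle with a red pointed cap, 42 mm diameter, 135 mm high; origin at its underside. To be left.
- jar: Amber glass jar with black cap, 52 mm diameter, 60 mm high; origin at its underside. To be left.
- dish: Shallow glass dish, 84 mm diameter, 16 mm high; origin at its underside. To be left.
- brush: Brush 160 mm long lying on the bench. To be left.
- tool_cup: Dark steel cup, 68 mm diameter, 90 mm high, with tools standing up to 165 mm; origin at its underside. To be left.

How it is judged:
By the outcome, as a careful person would: the job done as asked, in the order asked, and still so for the second after the job is handed in, while the arm keeps its last pose, push and grip.
It also fails if it takes over 61 s, if anything falls off the work surface, if the arm or the gripper's body presses on something with over 40 N, if the wrist force passes 120 N, or if a joint passes its speed limit or range.

## Working session

There is one attempt and no reset: what is moved stays moved. The work goes in short steps, Python scripts to look and compute and a shell command to move; the robot and the scene stay as the last step left them, time stands still between calls to the robot, and variables do not carry over. Pictures are saved under pics/ and viewed, at most 10 in all, crops included, and the job is handed in when it is done.

```bash
mkdir -p pics; python3 - <<'E'
from cell import robot
import cv2,numpy as np
np.set_printoptions(precision=4,suppress=True)
for n in("top","side"):
    im=robot.read_camera(n); cv2.imwrite(f"pics/{n}0.png",cv2.cvtColor(im,cv2.COLOR_RGB2BGR))
for n in("top","side","wrist"):print(n,robot.camera_model(n))
print(robot.observe())
E
```

```text
top {'camera_matrix': array([[353.4857,   0.    , 258.4964],
       [  0.    , 353.4857, 194.1286],
       [  0.    ,   0.    ,   1.    ]]), 'position': array([ 0.4607, -0.0019,  1.1956]), 'attitude': array([-3.0177,  0.0001, -1.5567])}
side {'camera_matrix': array([[417.4821,   0.    , 251.2707],
       [  0.    , 417.4821, 187.7925],
       [  0.    ,   0.    ,   1.    ]]), 'position': array([ 0.2542, -0.731 ,  0.9322]), 'attitude': array([-2.358 ,  0.0074, -0.4815])}
wrist {'camera_matrix': array([[288.8931,   0.    , 257.843 ],
       [  0.    , 288.8931, 193.8777],
       [  0.    ,   0.    ,   1.    ]]), 'mount': array([[-0.    , -0.9686, -0.2484,  0.0655],
       [ 1.    , -0.0001,  0.0001,  0.0002],
       [-0.0001, -0.2484,  0.9686, -0.1494],
       [ 0.    ,  0.    ,  0.    ,  1.    ]])}
{'time': 0.1, 'qpos': array([-1.483 ,  0.3426,  1.5249, -0.    ,  1.2754, -0.146 ]), 'qvel': array([ 0.0001, -0.0012, -0.0039, -0.0009, -0.0001,  0.0015]), 'joint_efforts': array([  0.0016, -43.2005, -24.4694,   0.072 ,   0.0526,  -0.    ]), 'tool_pos': array([ 0.1216, -0.5104,  0.2341]), 'tool_rot': array([-3.1403, -0.0002,  0.2338]), 'contact_force': array([-0.1726, -0.0205,  0.3884]), 'torque': array([ 0.0088, -0.002 , -0.0338]), 'grip_force': 0.0, 'opening': 0.09212223268133422}
```

View pics/top0.png

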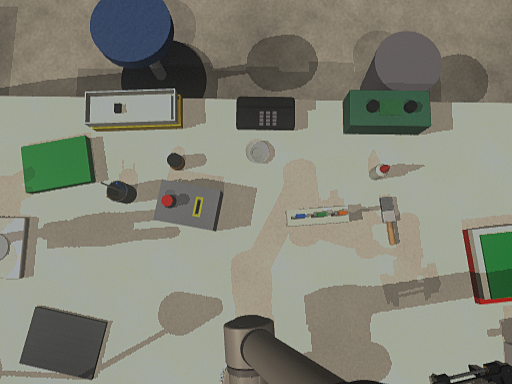

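View pics/side0.png

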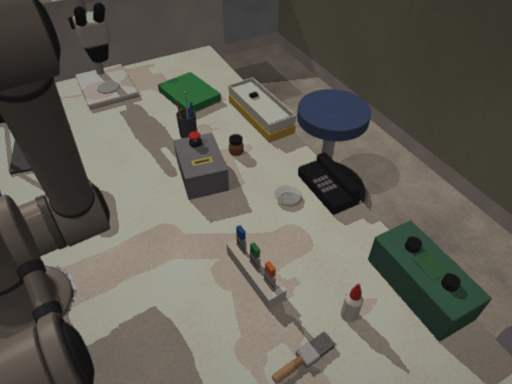

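The top view shows the reader's red plunger at about (168,201), the yellow slot frame at (198,207) and the rack at (317,216), with the orange handle at its right end, (342,213). The side view agrees: plunger (195,138), frame (202,161), orange handle (270,270).

```bash
cat > h.py <<'E'
from cell import robot
import cv2,numpy as np
from scipy.spatial.transform import Rotation as R
np.set_printoptions(precision=4,suppress=True)
def pose(n):
    c=robot.camera_model(n)
    if n=="wrist":
        o=robot.observe();T=R.from_euler("xyz",o["tool_rot"]).as_matrix();m=c["mount"]
        return c["camera_matrix"],T@m[:3,:3],o["tool_pos"]+T@m[:3,3]
    return c["camera_matrix"],R.from_euler("xyz",c["attitude"]).as_matrix(),c["position"]
def ray(P,uv):
    K,A,p=P; d=A@np.linalg.inv(K)@np.r_[uv,1.]; return p,d
def onz(P,uv,z):
    p,d=ray(P,uv); return p+d*(z-p[2])/d[2]
def project(P,X):
    K,A,p=P; q=K@(A.T@(np.array(X)-p)); return q[:2]/q[2]
def shot(n,f=None):
    P=pose(n); im=robot.read_camera(n)
    if f: cv2.imwrite(f"pics/{f}.png",cv2.cvtColor(im,cv2.COLOR_RGB2BGR))
    return P,im
def blobs(im,lo,hi,box=None,amin=8):
    m=cv2.inRange(cv2.cvtColor(im,cv2.COLOR_RGB2HSV),np.array(lo),np.array(hi))
    if box: k=np.zeros_like(m);k[box[1]:box[3],box[0]:box[2]]=255;m&=k
    cs=[c for c in cv2.findContours(m,cv2.RETR_EXTERNAL,cv2.CHAIN_APPROX_NONE)[0] if len(c)>=5]
    return sorted([c for c in cs if cv2.contourArea(c)>=amin],key=cv2.contourArea,reverse=True)
def cen(c): m=cv2.moments(c);return np.array([m["m10"],m["m01"]])/m["m00"]
def tri(r1,r2):
    A=[];b=[]
    for p,d in(r1,r2):
        d=d/np.linalg.norm(d);M=np.eye(3)-np.outer(d,d);A.append(M);b.append(M@p)
    return np.linalg.lstsq(np.vstack(A),np.hstack(b),rcond=None)[0]
RED=((0,150,90),(6,255,255));YEL=((22,120,90),(34,255,255));ORA=((7,150,120),(18,255,255))
E
python3 - <<'E'
from h import *
bx={"top":[(150,185,185,215),(185,190,212,222),(330,200,355,222)],"side":[(185,125,208,150),(185,150,220,172),(258,255,285,285)]}
for n in bx:
    P,im=shot(n)
    for nm,c,b,z in zip(("red","yel","ora"),(RED,YEL,ORA),bx[n],(.122,.09,.115)):
        for k in blobs(im,*c,b)[:2]:
            print(n,nm,cv2.contourArea(k),cen(k),onz(P,cen(k),z),cv2.minAreaRect(k)[2])
            if nm=="yel":print(np.array([onz(P,q,.09)[:2] for q in cv2.boxPoints(cv2.minAreaRect(k))]))
    if n=="top":
        hsv=cv2.cvtColor(im,cv2.COLOR_RGB2HSV)
        for nm,lo,hi in(("blue",(100,120,60),(125,255,255)),("green",(45,100,50),(85,255,255))):
            for k in blobs(im,lo,hi,(285,205,350,226),4)[:1]:print(nm,cen(k),onz(P,cen(k),.115))
E
```

```text
top red 86.0 [166.6512 200.1143] [0.5721 0.2804 0.122 ] 45.0
top yel 122.0 [197.5 206.5] [0.5566 0.1911 0.09  ] 11.309932708740234
[[0.5291 0.2074]
 [0.5886 0.1978]
 [0.5843 0.1746]
 [0.5249 0.1844]]
top ora 26.0 [341.8846 212.4615] [ 0.5424 -0.2558  0.115 ] 90.0
blue [300.3821 215.6748] [ 0.5308 -0.1288  0.115 ]
green [321.0417 214.0833] [ 0.5365 -0.192   0.115 ]
side red 54.0 [193.7654 134.6667] [0.5724 0.2812 0.122 ] 90.0
side yel 79.0 [201.7131 160.8481] [0.5577 0.1895 0.09  ] 77.47119140625
[[0.5306 0.2054]
 [0.5919 0.1958]
 [0.5856 0.1735]
 [0.5252 0.1832]]
side ora 31.0 [269.9032 265.8871] [ 0.5454 -0.2543  0.115 ] 53.13010025024414
```

```bash
cat >> h.py <<'E'
def go(x,y,z,yaw):
    """shift (tool axes) and tool-z turn to a TCP target, tool down"""
    o=robot.observe();T=R.from_euler("xyz",o["tool_rot"])
    d=T.inv().apply(np.array([x,y,z])-o["tool_pos"]);t=-(yaw-o["tool_rot"][2]+np.pi)%(2*np.pi)
    t=(-(yaw-o["tool_rot"][2])+np.pi)%(2*np.pi)-np.pi
    print("t",o["time"],"shift",d,"turn",round(t,4))
E
python3 -c "
from h import *
go(.45,-.25,.235,1.664)"
```

```text
t 0.2 shift [ 0.3798 -0.1773 -0.0005] turn -1.4302
```

```bash
python3 -m jog '[[[-1,0.19,-0.09,0,-0.6],[-1,0.19,-0.09,0,-0.6],[-1,0.19,-0.09,0,-0.6],[-1,0.19,-0.09,0,-0.6],[-1,0.19,-0.09,0,-0.6]]]' 20; python3 -c "
from h import *
go(.52,-.05,.235,1.664)"
```

```text
time: 0.62
tool_pos: [0.2852, -0.3789, 0.2347]
tool_rot: [3.142, -0.0, 0.839]
contact_force: [0.6, -0.8, 0.9]
opening: 0.0631
grip_force: 0.0
t 0.6167 shift [ 0.4016 -0.0449 -0.0003] turn -0.8247
```

```bash
python3 -m jog '[[[-1,0.2,-0.02,0,-0.6],[-1,0.2,-0.02,0,-0.6],[-1,0.2,-0.02,0,-0.6],[-1,0.2,-0.02,0,-0.6],[-1,0.2,-0.02,0,-0.6]]]'; python3 -c "
from h import *
P,im=shot('wrist','w0')
go(.5,-.1,.235,1.664);go(.572,.281,.2,1.664)"
```

```text
time: 1.03
tool_pos: [0.4048, -0.2163, 0.2348]
tool_rot: [3.141, -0.0, 1.441]
contact_force: [0.3, 0.1, 0.1]
opening: 0.0295
grip_force: 0.0
t 1.0833 shift [0.1228 0.0784 0.0003] turn -0.2151
t 1.0833 shift [0.5096 0.1035 0.0366] turn -0.2151
```

View pics/w0.png

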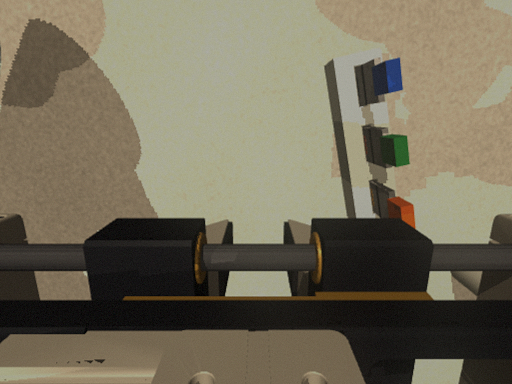

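The wrist view shows the closing fingers across rows 220-300. The rack is on the right, with blue at (388,77), green at (396,150) and orange at (402,212). I'm heading to the plunger now.

```bash
python3 -m jog '[[[-1,0.19,0.04,0,-0.21],[-1,0.19,0.04,0,-0.21],[-1,0.19,0.04,0,-0.21],[-1,0.19,0.04,0,-0.21],[-1,0.19,0.04,0,-0.21]]]'; python3 -c "
from h import *
go(.572,.281,.2,2.2)"
```

```text
time: 1.5
tool_pos: [0.4698, -0.0329, 0.2347]
tool_rot: [3.141, -0.001, 1.645]
contact_force: [0.0, -0.5, 0.7]
opening: 0.0007
grip_force: 0.0
t 1.5 shift [0.3055 0.1252 0.035 ] turn -0.555
```

```bash
python3 -m jog '[[[-1,0.16,0.11,0,0],[-1,0.16,0.11,0,0],[-1,0.16,0.11,0,0],[-1,0.16,0.11,0,0],[-1,0.16,0.11,0,0]]]'; python3 - <<'E'
from h import *
P,im=shot('wrist','w1')
for nm,c,z in(("red",RED,.126),("yel",YEL,.09)):
    for k in blobs(im,*c)[:1]:
        r=cv2.minAreaRect(k);print(nm,cv2.contourArea(k),r,onz(P,r[0],z));
        if nm=="yel":print(np.array([onz(P,q,z)[:2] for q in cv2.boxPoints(r)]))
go(.572,.281,.2,1.645)
E
```

```text
time: 1.92
tool_pos: [0.5684, 0.1349, 0.2343]
tool_rot: [3.141, -0.001, 1.645]
contact_force: [-1.3, -0.9, 0.0]
opening: 0.0004
grip_force: 0.0
red 1553.0 ((275.5, 22.5), (45.0, 43.0), 90.0) [0.5711 0.277  0.126 ]
yel 1388.0 ((250.3235626220703, 131.2058868408203), (62.81672286987305, 24.98116683959961), 14.03624439239502) [0.556  0.1893 0.09  ]
[[0.5229 0.1824]
 [0.5279 0.2061]
 [0.5888 0.1961]
 [0.585  0.1719]]
t 1.9667 shift [0.1425 0.0131 0.0343] turn 0.0022
```

View pics/w1.png

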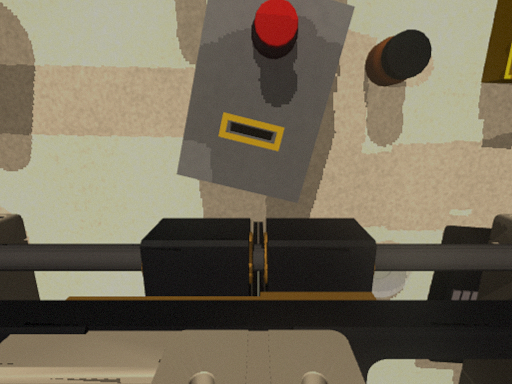

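The plunger head is at pixel (276,22) and the slot frame at (250,131), giving plunger (0.571,0.278), slot (0.556,0.189) and yaw -0.163.

```bash
python3 -m jog '[[[-1,0.141,0.012,0.04,0],[-1,0.141,0.012,0.04,0],[-1,0.141,0.012,0.04,0],[-1,0.141,0.012,0.08,0],[-1,0.141,0.012,0.08,0]]]'; python3 -m jog '[[[-1,0,0,0,0],[-1,0,0,0,0]]]';  python3 -c "
from h import *
o=robot.observe();print(o['contact_force'])
go(.571,.279,.12,1.645)"
```

```text
time: 2.38
tool_pos: [0.5661, 0.2758, 0.1492]
tool_rot: [-3.134, 0.001, 1.647]
contact_force: [-1.9, 0.3, -1.4]
opening: 0.0001
grip_force: 0.0
time: 2.55
tool_pos: [0.5691, 0.2724, 0.1547]
tool_rot: [-3.141, 0.001, 1.644]
contact_force: [-0.1, -0.9, -0.2]
opening: 0.0005
grip_force: 0.0
[-0.067  -0.8604 -0.2383]
t 2.55 shift [0.0065 0.0024 0.0347] turn -0.0012
```

```bash
python3 -m jog '[[[-1,0.0065,0.002,0.01,0],[-1,0.0065,0.002,0.018,0],[-1,0.0065,0.002,0.024,0],[-1,0.0065,0.002,0.029,0],[-1,0.0065,0.002,0.033,0]]]'; python3 -m jog '[[[-1,0,0,0.001,0],[-1,0,0,0.002,0]]]'
```

```text
time: 2.97
tool_pos: [0.5714, 0.2792, 0.1223]
tool_rot: [3.139, -0.0, 1.643]
contact_force: [0.4, -0.6, 6.6]
opening: 0.0003
grip_force: 3.4
time: 3.13
tool_pos: [0.5714, 0.2792, 0.1207]
tool_rot: [3.139, 0.0, 1.643]
contact_force: [-0.0, -1.1, 7.6]
opening: 0.0007
grip_force: 3.7
```

```bash
python3 -m jog '[[[-1,0,0,0.001,0],[-1,0,0,0.002,0],[-1,0,0,0.002,0]]]'
```

```text
time: 3.38
tool_pos: [0.5715, 0.2792, 0.1202]
tool_rot: [3.138, -0.0, 1.643]
contact_force: [-2.0, -2.1, 13.3]
opening: 0.0007
grip_force: 6.7
```

It has reached the stop: z is holding while the force has risen to 13 N. Next I hold, then release.

```bash
python3 -m jog '[[[-1,0,0,0,0],[-1,0,0,0,0],[-1,0,0,0,0],[-1,0,0,0,0],[-1,0,0,-0.02,0]]]'; python3 -m jog '[[[-1,0,0,-0.04,0],[-1,0,0,-0.08,0],[0,0,0,-0.12,0],[0,0,0,-0.12,0]]]'; python3 - <<'E'
from h import *
P,im=shot('side'); 
for k in blobs(im,*RED,(180,115,215,150))[:1]: print(cen(k),cv2.contourArea(k))
go(.5437,-.255,.245,1.664)
E
```

```text
time: 3.8
tool_pos: [0.5699, 0.2788, 0.136]
tool_rot: [-3.139, 0.001, 1.643]
contact_force: [0.2, 0.6, 0.4]
opening: 0.0003
grip_force: 0.0
time: 4.13
tool_pos: [0.5733, 0.2803, 0.267]
tool_rot: [3.127, -0.004, 1.644]
contact_force: [0.1, 0.5, 2.1]
opening: 0.0095
grip_force: 0.0
[193.8944 134.6106] 50.5
t 4.1833 shift [-0.5315 -0.0676  0.016 ] turn -0.0205
```

The plunger is back up. Next is a viewpoint just short of the orange carrier.

```bash
python3 -m jog '[[[1,-0.2,-0.025,0,0],[1,-0.2,-0.025,0,0],[1,-0.2,-0.025,0,0],[1,-0.2,-0.025,0,0],[1,-0.2,-0.025,0,0]]]'; python3 -m jog '[[[1,-0.2,-0.025,0,0],[1,-0.2,-0.025,0,0],[1,-0.2,-0.025,0,0],[1,-0.2,-0.025,0,0],[1,-0.2,-0.025,0,0]]]';python3 -m jog '[[[1,-0.2,-0.025,0.02,0],[1,-0.2,-0.025,0.02,0],[1,-0.2,-0.025,0.02,0],[1,-0.2,-0.025,0.02,0],[1,-0.2,-0.025,0.02,0],[1,-0.2,-0.025,0.02,0]]]' || true
python3 - <<'E'
from h import *
go(.5437,-.385,.245,1.664)
E
```

```text
time: 4.6
tool_pos: [0.559, 0.0757, 0.2562]
tool_rot: [-3.139, 0.0, 1.643]
contact_force: [1.0, 0.3, -0.0]
opening: 0.0464
grip_force: 0.0
time: 5.02
tool_pos: [0.5485, -0.1257, 0.2563]
tool_rot: [-3.139, -0.0, 1.642]
contact_force: [0.8, -0.8, -0.2]
opening: 0.0802
grip_force: 0.0
t 5.0167 shift [-0.2583 -0.0234  0.0112] turn -0.0215invalid input
```

```bash
python3 -m jog '[[[1,-0.2,-0.02,0.01,0],[1,-0.2,-0.02,0.01,0],[1,-0.2,-0.02,0.01,0],[1,-0.2,-0.02,0.01,0],[1,-0.2,-0.02,0.01,0]]]'; python3 -m jog '[[[1,-0.05,0,0,-0.02],[1,-0.05,0,0,-0.02],[1,-0.05,0,0,-0.02],[1,-0.05,0,0,-0.02]]]'
python3 - <<'E'
from h import *
P,im=shot('wrist','w2')
B=((100,120,50),(125,255,255));G=((45,120,40),(85,255,255))
for nm,c in(("ora",((5,150,60),(18,255,255))),("grn",G),("blu",B)):
    for k in blobs(im,*c,amin=60)[:2]:
        r=cv2.minAreaRect(k);print(nm,cv2.contourArea(k),r,onz(P,r[0],.125))
go(.5437,-.255,.245,1.664)
E
```

```text
time: 5.43
tool_pos: [0.5431, -0.3266, 0.2458]
tool_rot: [-3.139, -0.001, 1.642]
contact_force: [0.5, -0.3, 0.5]
opening: 0.0919
grip_force: 0.0
time: 5.77
tool_pos: [0.5475, -0.3733, 0.2461]
tool_rot: [-3.14, -0.002, 1.662]
contact_force: [-0.4, 0.3, 0.2]
opening: 0.0917
grip_force: 0.0
ora 890.0 ((378.0, 295.5), (7.0, 266.0), 90.0) [ 0.6837 -0.4754  0.125 ]
ora 542.5 ((208.5, 216.0), (12.0, 53.0), 90.0) [ 0.5003 -0.4033  0.125 ]
t 5.8167 shift [0.1173 0.0067 0.002 ] turn -0.0
```

View pics/w2.png

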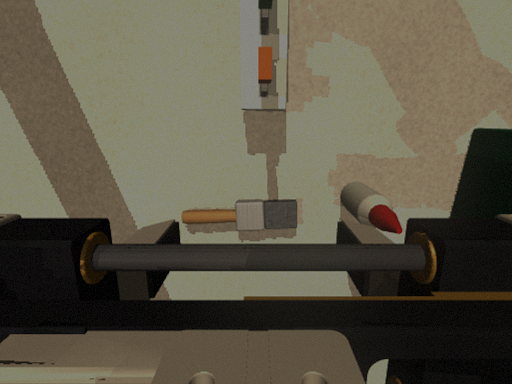

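The orange handle is at pixel (265,63), between columns 258 and 272 and rows 47 and 80. The brush handle and some gripper parts share its hue, so I'm limiting the search area.

```bash
python3 - <<'E'
from h import *
P,im=shot('wrist')
for k in blobs(im,(3,150,60),(18,255,255),(240,30,300,100),30)[:1]:
    x,y,w,h=cv2.boundingRect(k);print(x,y,w,h,cv2.minAreaRect(k))
    # upper (far) half = top face
    m=k[:,0,:]; 
    print("far edge",onz(P,(x+w/2-.5,y),.125),"near low",onz(P,(x+w/2-.5,y+h),.095),"near if top",onz(P,(x+w/2-.5,y+h),.125))
    for r in range(y+2,y+h-2,6):
        c=m[m[:,1]==r,0];print(r,c.min(),c.max(),onz(P,((c.min()+c.max())/2,r),.125),im[r,int(c.mean())])
# rack white edges along a row for yaw and centre
hsv=cv2.cvtColor(im,cv2.COLOR_RGB2HSV)
print(P[2])
E
```

```text
258 48 14 33 ((264.5, 64.0), (32.0, 13.0), 90.0)
far edge [ 0.5408 -0.2465  0.125 ] near low [ 0.5437 -0.2692  0.095 ] near if top [ 0.5435 -0.273   0.125 ]
50 258 271 [ 0.541  -0.2481  0.125 ] [133  67  29]
56 258 271 [ 0.5415 -0.2528  0.125 ] [137  71  33]
62 258 271 [ 0.5419 -0.2576  0.125 ] [134  68  30]
68 258 271 [ 0.5424 -0.2624  0.125 ] [131  63  23]
74 258 270 [ 0.5425 -0.2673  0.125 ] [135  67  28]
[ 0.5411 -0.307   0.3963]
```

```bash
python3 -c "
from h import *
go(.5423,-.258,.099,1.662)"
python3 -m jog '[[[1,0.115,0.005,0,0],[1,0.115,0.005,0,0],[1,0.115,0.005,0,0],[1,0.115,0.005,0.03,0],[1,0.115,0.005,0.06,0]]]'; python3 -m jog '[[[1,0,0,0,0],[1,0,0,0,0]]]'; python3 -c "
from h import *
go(.5423,-.258,.099,1.662)"
```

```text
t 5.8667 shift [0.1138 0.0049 0.1484] turn 0.0029
time: 6.28
tool_pos: [0.5438, -0.2552, 0.1901]
tool_rot: [3.137, 0.004, 1.669]
contact_force: [-0.3, 0.3, 0.3]
opening: 0.0921
grip_force: 0.0
time: 6.45
tool_pos: [0.542, -0.2568, 0.1873]
tool_rot: [-3.139, -0.002, 1.666]
contact_force: [0.3, 0.1, 0.1]
opening: 0.0919
grip_force: 0.0
t 6.45 shift [-0.0014  0.0004  0.0883] turn 0.0037
```

```bash
python3 -m jog '[[[1,-0.001,0,0.03,0],[1,-0.001,0,0.06,0],[1,-0.001,0,0.08,0],[1,-0.001,0,0.088,0],[1,-0.001,0,0.088,0]]]'; python3 -m jog '[[[0,0,0,0,0],[-0.4,0,0,0,0],[-0.6,0,0,0,0],[-0.6,0,0,0,0],[-0.6,0,0,0,0]]]' 10; python3 -m jog '[[[-1,0,0,0,0],[-1,0,0,0,0],[-1,0,0,0,0],[-1,0,0,0,0]]]' 10; python3 -c "
from h import *
go(.5423,-.258,.099,1.662)"
```

```text
time: 6.87
tool_pos: [0.5425, -0.2596, 0.0995]
tool_rot: [-3.141, -0.001, 1.664]
contact_force: [0.3, 0.7, -0.9]
opening: 0.0913
grip_force: 0.0
time: 7.28
tool_pos: [0.5429, -0.26, 0.1007]
tool_rot: [3.14, 0.001, 1.664]
contact_force: [0.2, -0.6, 1.0]
opening: 0.0632
grip_force: 0.0
time: 7.62
tool_pos: [0.5426, -0.2598, 0.0997]
tool_rot: [-3.142, 0.0, 1.664]
contact_force: [0.1, 0.6, -0.8]
opening: 0.0366
grip_force: 0.0
t 7.6167 shift [ 0.0018 -0.0001  0.0007] turn 0.0018
```

```bash
python3 -m jog '[[[-1,0,0,0,0],[-1,0,0,0,0],[-1,0,0,0,0],[-1,0,0,0,0],[-1,0,0,0,0]]]' 10; python3 -m jog '[[[-1,0,0,0,0],[-1,0,0,0,0]]]' 25
```

```text
time: 8.03
tool_pos: [0.5425, -0.2597, 0.0997]
tool_rot: [-3.142, 0.0, 1.664]
contact_force: [-0.2, -0.6, -0.4]
opening: 0.0122
grip_force: 10.0
time: 8.2
tool_pos: [0.5425, -0.2597, 0.0997]
tool_rot: [-3.142, 0.0, 1.664]
contact_force: [-0.3, -0.0, 0.2]
opening: 0.0115
grip_force: 25.0
```

```bash
python3 -m jog '[[[-1,0,0,-0.01,0],[-1,0,0,-0.02,0],[-1,0,0,-0.035,0],[-1,0,0,-0.05,0],[-1,0,0,-0.08,0]]]'; python3 -m jog '[[[-1,0,0,-0.03,0],[-1,0,0,-0.06,0],[-1,0,0,-0.06,0],[-1,0,0,-0.06,0]]]'; python3 -c "
from h import *
go(.556,.1893,.24,2.979)"
```

```text
time: 8.62
tool_pos: [0.5414, -0.259, 0.179]
tool_rot: [-3.138, -0.003, 1.664]
contact_force: [1.0, 0.0, -0.3]
opening: 0.0121
grip_force: 25.0
time: 8.95
tool_pos: [0.5434, -0.2602, 0.243]
tool_rot: [3.137, 0.004, 1.664]
contact_force: [0.8, 0.7, -1.4]
opening: 0.0116
grip_force: 25.0
t 8.95 shift [0.4464 0.0544 0.0016] turn -1.3151
```

```bash
python3 -m jog '[[[-1,0.03,0.003,0,0],[-1,0.065,0.006,0,0],[-1,0.105,0.01,0,0],[-1,0.145,0.015,0,0],[-1,0.18,0.02,0,0]]]'; python3 -m jog '[[[-1,0.035,0.005,0,-0.1],[-1,0.07,0.01,0,-0.2],[-1,0.105,0.015,0,-0.3],[-1,0.135,0.02,0,-0.4],[-1,0.15,0.02,0,-0.5]]]';  python3 -c "
from h import *
go(.556,.1893,.24,2.979)"
```

```text
time: 9.37
tool_pos: [0.5446, -0.0764, 0.2388]
tool_rot: [-3.14, -0.001, 1.664]
contact_force: [-0.2, 0.1, 0.1]
opening: 0.0123
grip_force: 25.0
time: 9.78
tool_pos: [0.551, 0.0761, 0.2388]
tool_rot: [-3.141, -0.002, 2.171]
contact_force: [-0.4, 0.0, -0.2]
opening: 0.0121
grip_force: 25.0
t 9.7833 shift [ 0.0906  0.0681 -0.0011] turn -0.8077
```

```bash
python3 -m jog '[[[-1,0.02,0.015,0,-0.11],[-1,0.04,0.03,0,-0.22],[-1,0.06,0.045,0,-0.33],[-1,0.08,0.06,0,-0.44],[-1,0.09,0.068,0,-0.55]]]'; python3 -m jog '[[[-1,0,0,0,-0.12],[-1,0,0,0,-0.24],[-1,0,0,0.02,-0.25],[-1,0,0,0.03,-0.25],[-1,0,0,0.03,-0.25]]]';  python3 -c "
from h import *
shot('wrist','w3')
go(.556,.1893,.195,2.979)"
```

```text
time: 10.2
tool_pos: [0.5569, 0.1877, 0.2386]
tool_rot: [-3.141, -0.002, 2.721]
contact_force: [-0.4, 0.1, -0.8]
opening: 0.0117
grip_force: 25.0
time: 10.62
tool_pos: [0.5559, 0.1848, 0.2063]
tool_rot: [-3.139, -0.007, 2.963]
contact_force: [-0.2, -1.0, -0.8]
opening: 0.0119
grip_force: 25.0
t 10.6667 shift [0.0014 0.0043 0.0128] turn -0.0163
```

View pics/w3.png

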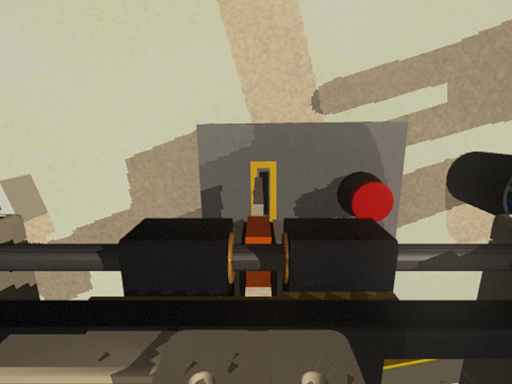

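The view shows the blade's edge hanging at about (259,205), just left of centre in the yellow frame (columns 250-276, top row 162). The plunger is at (371,200). I'll correct y and yaw, go a bit lower and look at an enlarged crop.

```bash
python3 -m jog '[[[-1,0.001,0.004,0.005,-0.016],[-1,0.001,0.004,0.012,-0.016],[-1,0.001,0.004,0.015,-0.016],[-1,0.001,0.004,0.015,-0.016],[-1,0.001,0.004,0.015,-0.016]]]';python3 -m jog '[[[-1,0,0,0,0],[-1,0,0,0,0]]]';  python3 - <<'E'
from h import *
P,im=shot('wrist')
c=cv2.resize(im[140:230,215:305],None,fx=6,fy=6,interpolation=cv2.INTER_NEAREST)
cv2.imwrite('pics/w4.png',cv2.cvtColor(c,cv2.COLOR_RGB2BGR))
for k in blobs(im,*YEL,(230,140,300,222),20)[:3]:
    print(cv2.boundingRect(k),cv2.minAreaRect(k))
go(.556,.1893,.19,2.979)
o=robot.observe();T=R.from_euler("xyz",o["tool_rot"]).as_matrix()
# expected slot outline & frame & blade tip, pixel
tp=lambda x,y,z:o["tool_pos"]+T@np.array([x,y,z])
print("blade near edge corners",[project(P,tp(.02,s*.003,.0847)) for s in(-1,1)])
E
```

```text
time: 11.08
tool_pos: [0.5575, 0.1893, 0.1946]
tool_rot: [-3.141, -0.0, 2.98]
contact_force: [-0.5, 0.4, -0.8]
opening: 0.0119
grip_force: 25.0
time: 11.25
tool_pos: [0.5577, 0.1893, 0.195]
tool_rot: [3.141, 0.001, 2.98]
contact_force: [-0.2, -0.1, -0.5]
opening: 0.0121
grip_force: 25.0
(245, 161, 27, 59) ((258.0, 190.0), (58.0, 26.0), 90.0)
t 11.3 shift [ 0.0017 -0.0002  0.005 ] turn 0.0007
blade near edge corners [array([254.843 , 178.8266]), array([262.111 , 178.8267])]
```

View pics/w4.png

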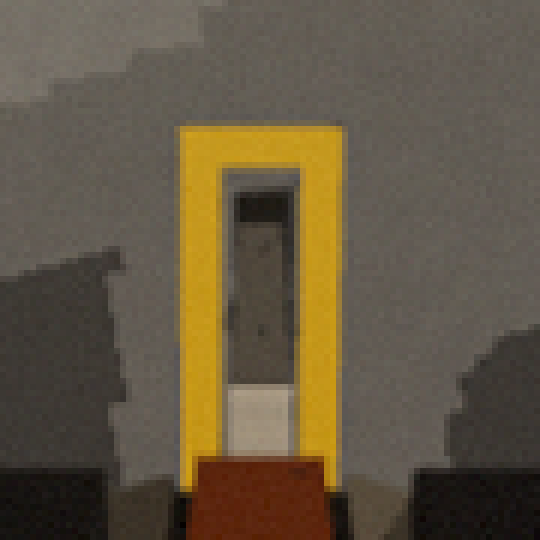

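The crop shows the frame spanning columns 245-272 (centre 258.6) and the blade tip spanning 254.5-263 (centre 258.7), so y is aligned. The tip edge is at row 177, the hole's far edge at row 171.6 and the frame's outer edge at row 161. Next I convert these rows to tool x.

```bash
python3 - <<'E'
from h import *
P=pose('wrist');o=robot.observe();T=R.from_euler("xyz",o["tool_rot"]).as_matrix()
im=robot.read_camera('wrist')
f=lambda c,r,z:T.T@(onz(P,(c,r),z)-o["tool_pos"])
zt=o["tool_pos"][2]-.0847
for dz in(-.002,0,.002):print("tip edge",f(258.5,176.6,zt+dz))
print("hole edge",f(258.5,171.3,.09),"frame",f(258.5,160.7,.09))
print(im[158:182,258].tolist());print(im[172,246:272].mean(axis=1),im[180,246:272].mean(axis=1))
E
```

```text
tip edge [ 0.0215 -0.      0.0867]
tip edge [ 0.0219 -0.      0.0847]
tip edge [ 0.0223 -0.      0.0827]
hole edge [0.0228 0.     0.105 ] frame [0.0322 0.     0.105 ]
[[97, 91, 85], [94, 90, 85], [107, 96, 75], [178, 138, 46], [201, 155, 27], [198, 152, 31], [197, 152, 31], [194, 152, 28], [200, 156, 29], [172, 135, 44], [116, 103, 78], [91, 87, 83], [94, 90, 81], [79, 75, 66], [42, 39, 33], [30, 26, 22], [31, 28, 22], [31, 26, 21], [33, 28, 22], [66, 57, 50], [75, 67, 55], [78, 69, 58], [77, 68, 58], [65, 56, 47]]
[128.3333 127.     128.6667 124.     126.6667 112.6667 105.6667  89.6667
  58.3333  43.      40.      41.3333  38.      40.3333  37.      38.3333
  33.3333  49.6667  81.6667 118.6667 125.     125.6667 125.3333 128.3333
 129.3333 109.    ] [125.3333 124.     126.6667 125.3333 125.6667 119.6667  99.3333  86.3333
  58.3333  62.6667  72.      71.6667  67.6667  58.3333  65.3333  63.6667
  46.      51.6667  85.6667 118.6667 126.     128.6667 122.3333 127.6667
 127.3333 111.6667]
```

Aligned within about 0.5 mm. I'm lowering slowly and watching the force.

```bash
python3 -m jog '[[[-1,-0.0003,0.0002,0.008,0],[-1,-0.0003,0.0002,0.014,0],[-1,-0.0003,0.0002,0.019,0],[-1,-0.0003,0.0002,0.023,0],[-1,-0.0003,0.0002,0.027,0]]]';python3 -m jog '[[[-1,0,0,0.002,0],[-1,0,0,0.004,0],[-1,0,0,0.004,0]]]'
```

```text
time: 11.77
tool_pos: [0.5577, 0.1894, 0.1669]
tool_rot: [-3.141, -0.001, 2.98]
contact_force: [0.5, -0.1, -0.3]
opening: 0.012
grip_force: 25.0
time: 12.02
tool_pos: [0.5577, 0.1894, 0.1632]
tool_rot: [-3.141, -0.001, 2.98]
contact_force: [-0.4, -0.3, -0.8]
opening: 0.012
grip_force: 25.0
```

The tip is inside and free of contact.

```bash
python3 -m jog '[[[-1,0,0,0.007,0],[-1,0,0,0.014,0],[-1,0,0,0.02,0],[-1,0,0,0.026,0],[-1,0,0,0.03,0]]]';python3 -m jog '[[[-1,0,0,0.003,0],[-1,0,0,0.005,0],[-1,0,0,0.0055,0],[-1,0,0,0.0055,0]]]'; python3 - <<'E'
from h import *
P,im=shot('wrist');S,si=shot('side')
a=cv2.resize(im[150:240,215:305],(540,540),interpolation=cv2.INTER_NEAREST)
b=cv2.resize(si[125:175,180:230],(250,250),interpolation=cv2.INTER_NEAREST)
c=np.zeros((540,800,3),np.uint8);c[:,:540]=a;c[:250,545:795]=b
cv2.imwrite('pics/w5.png',cv2.cvtColor(c,cv2.COLOR_RGB2BGR))
o=robot.observe();T=R.from_euler("xyz",o["tool_rot"]).as_matrix()
print(o["tool_pos"],o["contact_force"])
for h in(.042,.046,.048,.05,.054,.08):print(h,project(P,o["tool_pos"]+T@np.array([.022,0,.0847-h])))
E
```

```text
time: 12.43
tool_pos: [0.5576, 0.1894, 0.1326]
tool_rot: [-3.141, -0.001, 2.98]
contact_force: [-0.2, -0.5, -0.3]
opening: 0.012
grip_force: 25.0
time: 12.77
tool_pos: [0.5579, 0.1894, 0.1282]
tool_rot: [-3.142, 0.0, 2.98]
contact_force: [-0.1, -0.6, -0.8]
opening: 0.012
grip_force: 25.0
[0.5581 0.1895 0.1284] [ 0.4052 -0.2479 -0.8621]
0.042 [258.8066 188.4691]
0.046 [258.8243 189.8429]
0.048 [258.8334 190.5507]
0.05 [258.8427 191.273 ]
0.054 [258.8618 192.7628]
0.08 [259.009  204.2031]
```

View pics/w5.png

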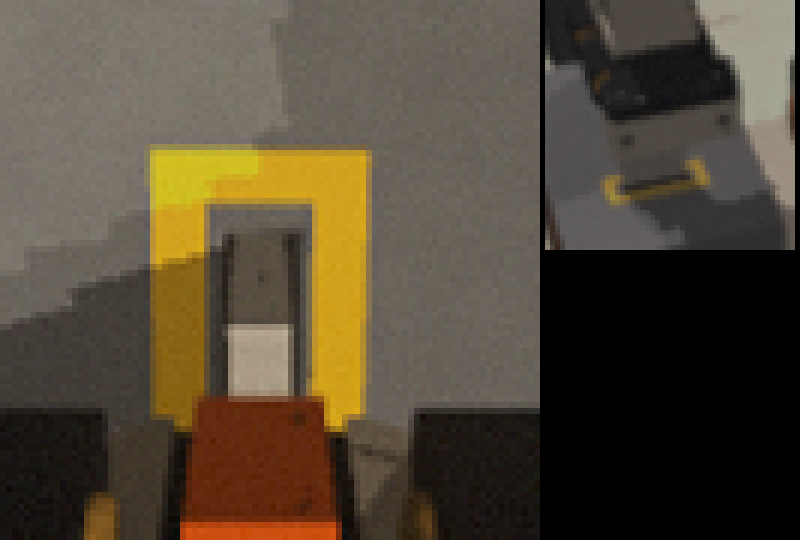

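The view shows the blade centred in the slot (columns 253-263 of the hole) with free gaps on both sides. The side crop shows a thin black strip of the line just above the lid. By height there are about 1.5 mm left.

```bash
python3 -m jog '[[[-1,0,0,0.001,0],[-1,0,0,0.0013,0],[-1,0,0,0.0013,0],[-1,0,0,0.0013,0],[-1,0,0,0.0013,0]]]'; python3 -m jog '[[[-1,0,0,0,0],[-1,0,0,0,0],[-1,0,0,0,0]]]'; python3 - <<'E'
from h import *
S,si=shot('side')
o=robot.observe();T=R.from_euler("xyz",o["tool_rot"]).as_matrix();print(o["tool_pos"],o["contact_force"])
# blade +/- face on the camera side; brightness along the face vertical through the line
X=lambda x,h:o["tool_pos"]+T@np.array([x,.003 if (T@[0,1,0])[1]<0 else -.003,.0847-h])
for x in(-.012,-.006,0,.006,.012):
    print([int(v) for h in np.arange(.036,.078,.003) for v in [cv2.getRectSubPix(cv2.cvtColor(si,cv2.COLOR_RGB2GRAY),(1,1),tuple(map(float,project(S,X(x,h)))))[0,0]]])
print(project(S,X(0,.048)),project(S,X(0,.06)))
E
```

```text
time: 13.28
tool_pos: [0.5579, 0.1895, 0.1269]
tool_rot: [-3.142, 0.0, 2.98]
contact_force: [0.5, -0.3, -0.2]
opening: 0.0115
grip_force: 25.0
time: 13.53
tool_pos: [0.5579, 0.1895, 0.1269]
tool_rot: [-3.141, 0.0, 2.98]
contact_force: [0.4, -0.1, -0.1]
opening: 0.0117
grip_force: 25.0
[0.5579 0.1894 0.1269] [ 0.5349 -0.0636 -0.7414]
[57, 63, 68, 56, 50, 52, 64, 67, 67, 68, 66, 67, 70, 72]
[55, 64, 67, 61, 43, 54, 62, 67, 67, 67, 67, 69, 71, 73]
[56, 62, 66, 58, 50, 53, 67, 68, 67, 67, 67, 69, 71, 73]
[55, 63, 67, 59, 46, 50, 61, 67, 67, 67, 67, 69, 72, 74]
[58, 63, 66, 63, 48, 54, 65, 66, 66, 66, 65, 67, 69, 71]
[201.9969 161.4002] [201.6352 158.4199]
```

```bash
python3 -c "
from cell import robot
print(robot.hand_in())"
```

```text
the job is handed in; nothing more can be done
None
```

I took the dark reading with the slot empty (plunger held at its stop for about half a second). The orange carrier is now in the slot with its line within about a millimetre of the lid's top by my measurements, and it is still held by the handle; I handed in at 13.6 s, and no result came back.

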